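# Find the socket that fits the reactor's closure nut

### The arm

A 6-joint arm with a two-finger parallel gripper is mounted at the origin on a cart in front of the work surface, level with it; the furniture and walls round the work are solid. World frame = base frame: x ahead of the robot, y to its left, z up, the work surface at z = 0. Lengths are in m, angles in rad, forces in N, time in s.
With the tool pointing down it reaches from about 0.35 to 0.725 m from the base axis. Payload 6 kg.
Tool frame: the origin (TCP) lies midway between the tips of the shut fingers; the grasp point (between the pads) lies 19 mm behind it (ctrl.hold_point_z is the distance from the TCP to the grasp point, in m); z points along the fingers, y is the line along which they close (so a half turn about z gives the same grasp; the last joint's range is limited). The gripper opens to 85 mm and grips with 20 to 120 N. Pads are 22 mm wide; open, the fingers measure 114 mm over their backs; the gripper's body (76 mm by 85 mm) begins 54 mm behind the grasp point. The pads swing forward as they close: fully open they stand 13 mm farther back than shut.
Start: joints at [1.531, 0.04, 0.085, 0, -1.615, -0.334], TCP at [0.219, 0.559, 0.231] pointing down, gripper open.
Joint ranges: [-2.56, 2.56], [-1.29, 2.01], [-1.08, 1.49], [-3.29, 1.98], [-2.81, -0.18], [-2.99, 2.99]. Speed limits (rad/s): [2.57, 2.57, 3.01, 3.14, 3.14, 3.14].

### API

Orientations are given as a rotation vector (axis times angle).
In Python, from rig import monitor, optics, ctrl, spotter gives the robot as it stands.
- The arm moves only by the tool servo_tool, never from a script. Its argument "series" is a list of rows, each a list of 3 entries, a list of its own where there are three numbers: the shift along the tool's x, y, z in mm, then the turn, a rotation vector about the tool's x, y, z in rad, then the opening, from 0 (shut) to 1 (fully open). In form: [[[tx, ty, tz], [ax, ay, az], gripper], ...]. A call has exactly 10 rows; each row is the pose to reach, as a shift and turn from the pose commanded when the call began, along the tool's axes at that moment; what a row does not reach only later rows make up. A row lasts 1/10 s, in which the tool goes at most 50 mm and 8.59 degrees, less where a joint would pass 70% of its speed; a pose out of reach is approached as far as the arm can. A call with a gripper value outside its range is refused whole. The fingers move at their own pace and stop on an object; "force" is the grip in N (left out, the last holds). Time passes only in rows, so rows that repeat a pose let the fingers close, or fill a call up. It gives the time, the measured TCP pose, the force, the opening and the grip force at its end, in the units of the state.
- monitor.get_obs(): the state, without advancing time (a new reading comes with each control period).
- optics.snapshot(name): name is "side" or "top" or "wrist"; returns a dict with "pixels" (480x640x3 uint8, blue, green, red), "K" (3x3 intrinsics, pixels), "R" (3x3) and "t" (3): a world point X has camera coordinates R X + t; the wrist camera has in their place "T_tool_cam" (4x4, takes a point from camera to tool coordinates, whose origin is the TCP and whose axes are the flange's). Camera axes: x right, y down, z forward; pixel columns grow to the right and rows downward; lengths in m; the calibration is good to about 2 mm. A picture is of the moment at which its call begins: read the wrist's pose just before it. There is no depth.
- ctrl.finish_job(): hands the job in; it is judged then, once.
Trained networks look in a picture, given as the dict that the camera call returned (one of the last four; its "shot" number tells which), for a name from the list of things; names that differ only in an ending like _2 or _b are one class to them, and where a whole thing is asked for, a point or a joint stands for the part that bears it (a point fixed in the world has none). Each returns a list of dicts, best first, with "p" (0 to 1); they miss things now and then, are a little off and sometimes report something else, mostly with a low value. They report only what shows in the picture. A call takes as long as a camera call. They do not tell look-alikes from the thing itself.
- spotter.masks_of(picture, target): "mask" (480x640 bool, what is visible of it).
- spotter.pinpoint(picture, target): "point" ([x, y, z] in m, in world coordinates, good to about 4 mm: a listed point, or the origin of a listed thing).
The state is a dict: "t": time; "joint_positions": joint angles; "joint_vel": joint speeds; "tau": joint torques, N m; "eef_pos": TCP position; "orientation": TCP orientation; "contact_force": force on the tool from outside, world axes, zero at the start; "torque": the same for the moment, N m; "opening": finger opening in m; "gripper_force": force on a finger pad.
Only numpy, scipy, OpenCV 4.12 (cv2) and the standard library are available. Lean on these libraries where they do the work, as an engineer would, in place of code of your own. Each camera call takes 0.05 s, during which the arm holds its last target. There are 200 camera calls.

### The job

One of the three sockets on the red rail fits the big brass hex nut on the small steel reactor: try them on the nut, without forcing any of them, until you find it, and put each one that does not fit back upright on a peg of the rail. Finish still holding the fitting socket in the gripper, pushed fully down over the nut, ready to turn it; do not let go. Leave the beaker, forceps, weighing bottle and tape where they are.

Things in the scene. Friction and masses are not known exactly. Their poses are not given: they have to be found in the camera images.
- nut (a point): centre of the underside of the brass hex nut on the reactor's lid, on its washer, 62 mm above the worktop. Nut fixed, 24 mm across flats, 16 mm high (top 4 mm tapered), 10 mm stud 4 mm above it; two corners on this point's x axis (repeats every 60 degrees); z up. The fitting socket (26 mm across flats), fully down, has its underside at this point
- reactor: small round steel pressure reactor fixed to the worktop, 100 mm across, lid top 60 mm high, bolt heads 5 mm high 38 mm from the axis, brass side port along -x; origin: centre of its foot, z up. Sockets that do not fit (18 and 20.5 mm across flats) stop on top of its nut, underside at least 13 mm above the washer
- rail: red socket rail fixed to the worktop, 210 (along y) x 48 x 10 mm, three steel pegs 75 mm apart; origin: centre of its underside
- socket_a (a point): one of three sockets alike outside, mouth down over a peg: steel skirt 38 mm across up to 32 mm from the underside, neck, black square grip 22 x 22 mm from 36 to 76 mm, flats square to x and y; about 0.16 kg. Hex hole from below, 24 mm deep, two corners on the x axis. Only one of the three fits the nut; which is not told. Site: on the axis, half-way up, 38 mm above the underside; z up
- socket_b (a point): one of three sockets alike outside, mouth down over a peg: steel skirt 38 mm across up to 32 mm from the underside, neck, black square grip 22 x 22 mm from 36 to 76 mm, flats square to x and y; about 0.16 kg. Hex hole from below, 24 mm deep, two corners on the x axis. Only one of the three fits the nut; which is not told. Site: on the axis, half-way up, 38 mm above the underside; z up
- socket_c (a point): one of three sockets alike outside, mouth down over a peg: steel skirt 38 mm across up to 32 mm from the underside, neck, black square grip 22 x 22 mm from 36 to 76 mm, flats square to x and y; about 0.16 kg. Hex hole from below, 24 mm deep, two corners on the x axis. Only one of the three fits the nut; which is not told. Site: on the axis, half-way up, 38 mm above the underside; z up
- peg_0 (a point): foot of a peg of the rail, on the rail's top, where the underside of a stored socket rests. Peg 12 mm across, 14 mm high, tapered at the top; z up, y along the rail
- peg_1 (a point): foot of a peg of the rail, on the rail's top, where the underside of a stored socket rests. Peg 12 mm across, 14 mm high, tapered at the top; z up, y along the rail
- peg_2 (a point): foot of a peg of the rail, on the rail's top, where the underside of a stored socket rests. Peg 12 mm across, 14 mm high, tapered at the top; z up, y along the rail
- beaker_mid (a point): small glass beaker with pink contents, 55 mm across, 70 mm high; bystander. Site: its centre, half-way up
- forceps_steel_mid (a point): steel forceps lying flat, 126 x 17 x 8 mm; bystander. Site: its centre, half-way up
- weighing_bottle_mid (a point): small lidded glass weighing bottle, 42 mm across, 62 mm high; bystander. Site: its centre, half-way up
- tape_mid (a point): roll of cream paper tape, 63 mm across, 18 mm high; bystander. Site: its centre, half-way up
Things that resemble listed ones, but are neither listed nor needed, are in the scene too. What is shaped like the part that bears socket_b but orange is not meant.

How it is judged:
At the end, for the whole second after the job is handed in: Fitting socket fully down over the nut (underside within 4 mm of the washer, 5 mm of the axis, upright within 0.08 rad), still, gripped by the fingers (over 1 N); the other two upright over pegs of the rail, undersides within 4 mm of its top (((horizontal distance between socket_a and nut below 0.005 m and z of socket_a in the frame of nut below 0.042 m and angle between socket_a's own z axis and vertical below 0.08 rad and contact force between the fingers and socket_a_part above 1 N and linear speed of socket_a_part below 0.03 m/s and ((horizontal distance between socket_b and peg_0 below 0.01 m and z of socket_b in the frame of peg_0 below 0.042 m and angle between socket_b's own z axis and vertical below 0.1 rad) or (horizontal distance between socket_b and peg_1 below 0.01 m and z of socket_b in the frame of peg_1 below 0.042 m and angle between socket_b's own z axis and vertical below 0.1 rad) or (horizontal distance between socket_b and peg_2 below 0.01 m and z of socket_b in the frame of peg_2 below 0.042 m and angle between socket_b's own z axis and vertical below 0.1 rad)) and ((horizontal distance between socket_c and peg_0 below 0.01 m and z of socket_c in the frame of peg_0 below 0.042 m and angle between socket_c's own z axis and vertical below 0.1 rad) or (horizontal distance between socket_c and peg_1 below 0.01 m and z of socket_c in the frame of peg_1 below 0.042 m and angle between socket_c's own z axis and vertical below 0.1 rad) or (horizontal distance between socket_c and peg_2 below 0.01 m and z of socket_c in the frame of peg_2 below 0.042 m and angle between socket_c's own z axis and vertical below 0.1 rad))) or (horizontal distance between socket_b and nut below 0.005 m and z of socket_b in the frame of nut below 0.042 m and angle between socket_b's own z axis and vertical below 0.08 rad and contact force between the fingers and socket_b_part above 1 N and linear speed of socket_b_part below 0.03 m/s and ((horizontal distance between socket_a and peg_0 below 0.01 m and z of socket_a in the frame of peg_0 below 0.042 m and angle between socket_a's own z axis and vertical below 0.1 rad) or (horizontal distance between socket_a and peg_1 below 0.01 m and z of socket_a in the frame of peg_1 below 0.042 m and angle between socket_a's own z axis and vertical below 0.1 rad) or (horizontal distance between socket_a and peg_2 below 0.01 m and z of socket_a in the frame of peg_2 below 0.042 m and angle between socket_a's own z axis and vertical below 0.1 rad)) and ((horizontal distance between socket_c and peg_0 below 0.01 m and z of socket_c in the frame of peg_0 below 0.042 m and angle between socket_c's own z axis and vertical below 0.1 rad) or (horizontal distance between socket_c and peg_1 below 0.01 m and z of socket_c in the frame of peg_1 below 0.042 m and angle between socket_c's own z axis and vertical below 0.1 rad) or (horizontal distance between socket_c and peg_2 below 0.01 m and z of socket_c in the frame of peg_2 below 0.042 m and angle between socket_c's own z axis and vertical below 0.1 rad))) or (horizontal distance between socket_c and nut below 0.005 m and z of socket_c in the frame of nut below 0.042 m and angle between socket_c's own z axis and vertical below 0.08 rad and contact force between the fingers and socket_c_part above 1 N and linear speed of socket_c_part below 0.03 m/s and ((horizontal distance between socket_a and peg_0 below 0.01 m and z of socket_a in the frame of peg_0 below 0.042 m and angle between socket_a's own z axis and vertical below 0.1 rad) or (horizontal distance between socket_a and peg_1 below 0.01 m and z of socket_a in the frame of peg_1 below 0.042 m and angle between socket_a's own z axis and vertical below 0.1 rad) or (horizontal distance between socket_a and peg_2 below 0.01 m and z of socket_a in the frame of peg_2 below 0.042 m and angle between socket_a's own z axis and vertical below 0.1 rad)) and ((horizontal distance between socket_b and peg_0 below 0.01 m and z of socket_b in the frame of peg_0 below 0.042 m and angle between socket_b's own z axis and vertical below 0.1 rad) or (horizontal distance between socket_b and peg_1 below 0.01 m and z of socket_b in the frame of peg_1 below 0.042 m and angle between socket_b's own z axis and vertical below 0.1 rad) or (horizontal distance between socket_b and peg_2 below 0.01 m and z of socket_b in the frame of peg_2 below 0.042 m and angle between socket_b's own z axis and vertical below 0.1 rad))))); the arm keeps its last pose, push and grip.
It fails at once if a socket is forced against the reactor (over 70 N) (contact force between any of socket_a_part, socket_b_part, socket_c_part and reactor above 70 N).
It fails at once if a bystander is moved by more than 30 mm or tipped over (distance of any of beaker_mid, forceps_steel_mid, weighing_bottle_mid, tape_mid from where it was at the start of the episode above 0.03 m or angle between any of beaker_mid, forceps_steel_mid, weighing_bottle_mid, tape_mid's own z axis and vertical above 0.6 rad).
It also fails if it takes over 72 s, if anything falls off the work surface, if the arm or the gripper's body presses on something with over 40 N, if the wrist force passes 120 N, or if a joint passes its speed limit or range.

## Working session

There is one attempt and no reset: what is moved stays moved. The work goes in short steps, Python scripts to look and compute and a tool call to move; the robot and the scene stay as the last step left them, time stands still between calls to the robot, and variables do not carry over. Pictures are saved under pics/ and viewed, at most 10 in all, crops included, and the job is handed in when it is done.

Besides the shell and the picture viewer there is one more tool, called by a JSON object that holds its "api" and its "payload". servo_tool: Moves the arm, as the interface text tells. Its arguments: {"type":"object","properties":{"series":{"type":"array","items":{"type":"array"}},"force":{"type":"number"}},"required":["series"]}

```bash
mkdir -p pics; ls
python3 - <<'E'
from rig import monitor, optics, ctrl, spotter
import cv2,numpy as np
o=monitor.get_obs(); print({k:np.round(v,3) for k,v in o.items()})
for n in("top","side"):
    s=optics.snapshot(n); cv2.imwrite(f"pics/{n}0.png",s["pixels"])
    print(n,np.round(s["K"],1).tolist(),np.round(s["R"],3).tolist(),np.round(s["t"],3))
    for t in("nut","reactor","rail","socket_a","peg_0","beaker_mid","weighing_bottle_mid","tape_mid","forceps_steel_mid"):
        print(t,[(round(d["p"],2),np.round(d["point"],3).tolist()) for d in spotter.pinpoint(s,t)][:6])
E
```

```text
pics
{'t': np.float64(0.0), 'joint_positions': array([ 1.531,  0.041,  0.084, -0.   , -1.615, -0.334]), 'joint_vel': array([-0.001, -0.   ,  0.   ,  0.   , -0.002,  0.003]), 'tau': array([-0.0000e+00, -3.6821e+01,  3.4741e+01,  6.9320e+00, -6.0000e-03,
       -0.0000e+00]), 'eef_pos': array([0.219, 0.558, 0.23 ]), 'orientation': array([ 3.085, -0.583, -0.   ]), 'contact_force': array([ 0.657, -0.455,  0.487]), 'torque': array([-0.017, -0.015, -0.015]), 'gripper_force': np.float64(0.0), 'opening': np.float64(0.086)}
top [[457.7, 0.0, 318.2], [0.0, 457.7, 234.1], [0.0, 0.0, 1.0]] [[0.015, -1.0, 0.018], [-0.998, -0.016, -0.065], [0.065, -0.017, -0.998]] [0.142 0.514 0.898]
nut [(0.79, [0.501, 0.03, 0.059])]
reactor [(0.61, [0.501, 0.028, -0.006]), (0.51, [0.519, 0.258, 0.051])]
rail [(0.81, [0.54, 0.326, -0.002])]
socket_a [(0.64, [0.559, 0.406, 0.044]), (0.55, [0.54, 0.329, 0.049]), (0.53, [0.52, 0.255, 0.048]), (0.51, [0.445, 0.172, 0.036])]
peg_0 [(0.94, [0.561, 0.4, 0.012]), (0.8, [0.521, 0.258, 0.009]), (0.71, [0.542, 0.324, 0.013])]
beaker_mid [(0.58, [0.399, -0.077, 0.036])]
weig
[... 191 characters left out ...]
007])]
side [[458.3, 0.0, 318.7], [0.0, 458.3, 241.0], [0.0, 0.0, 1.0]] [[-0.985, -0.175, 0.005], [-0.118, 0.643, -0.757], [0.129, -0.746, -0.653]] [0.55  0.032 0.914]
nut [(0.87, [0.502, 0.034, 0.064])]
reactor [(0.91, [0.507, 0.031, -0.001])]
rail [(0.73, [0.536, 0.329, -0.003])]
socket_a [(0.93, [0.521, 0.258, 0.046]), (0.93, [0.446, 0.173, 0.035]), (0.67, [0.539, 0.327, 0.044]), (0.65, [0.558, 0.404, 0.047])]
peg_0 [(0.96, [0.541, 0.323, 0.009]), (0.9, [0.559, 0.401, 0.01]), (0.68, [0.519, 0.256, 0.009])]
beaker_mid [(0.67, [0.399, -0.078, 0.036])]
weighing_bottle_mid [(0.67, [0.713, 0.054, 0.029])]
tape_mid [(0.6, [0.693, 0.373, 0.009])]
forceps_steel_mid [(0.56, [0.367, 0.238, 0.009])]
```

View pics/top0.png

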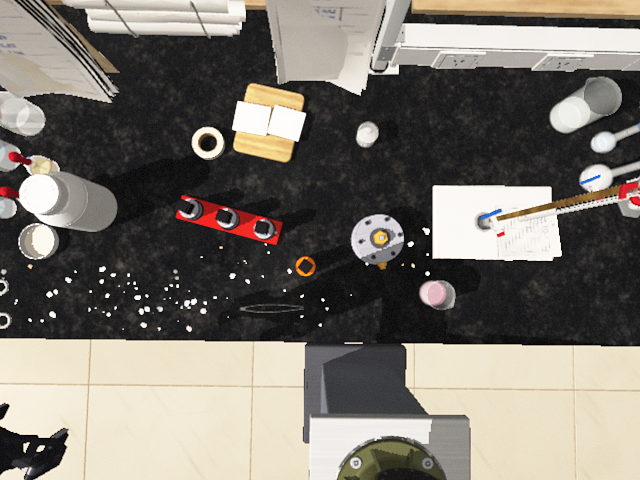

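View pics/side0.png

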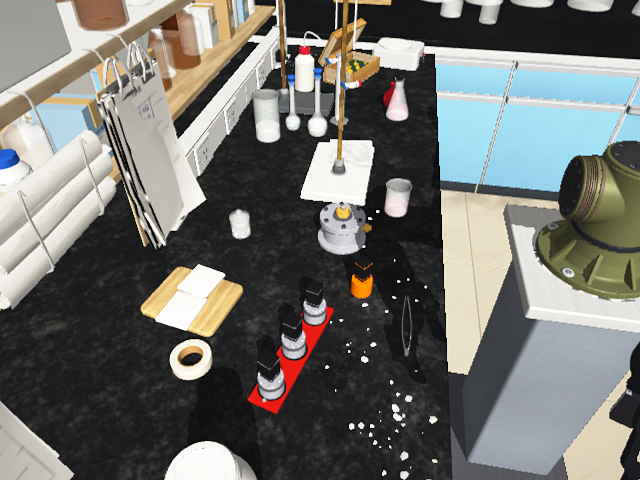

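Candidates in the top view are the three steel sockets on the red rail at (190,208), (227,218) and (263,229). The orange look-alike at (306,266) is excluded. I'll take a closer look with the wrist camera next.

```bash
cat > h.py <<'E'
from rig import monitor, optics, ctrl, spotter
import cv2,numpy as np
from scipy.spatial.transform import Rotation as Ro
def to(p,yaw,o=None):
    "shift/turn to reach TCP p, tool down, tool x at yaw, from the measured pose"
    o=o or monitor.get_obs(); R=Ro.from_rotvec(o["orientation"])
    T=Ro.from_matrix([[np.cos(yaw),np.sin(yaw),0],[np.sin(yaw),-np.cos(yaw),0],[0,0,-1]])
    return np.round(1000*R.inv().apply(np.array(p)-o["eef_pos"]),1).tolist(),np.round((R.inv()*T).as_rotvec(),3).tolist()
def wrist():
    o=monitor.get_obs(); s=optics.snapshot("wrist"); T=np.eye(4)
    T[:3,:3]=Ro.from_rotvec(o["orientation"]).as_matrix(); T[:3,3]=o["eef_pos"]
    s["W"]=np.linalg.inv(T@s["T_tool_cam"]); return s
def proj(s,P):
    W=s.get("W"); R,t=(s["R"],s["t"]) if W is None else (W[:3,:3],W[:3,3])
    c=(R@np.atleast_2d(P).T).T+t; q=(s["K"]@c.T).T; return q[:,:2]/q[:,2:]
def back(s,uv,z):
    "pixels to world on plane z"
    W=s.get("W"); R,t=(s["R"],s["t"]) if W is None else (W[:3,:3],W[:3,3])
    uv=np.atleast_2d(uv); d=(R.T@np.linalg.inv(s["K"])@np.c_[uv,np.ones(len(uv))].T).T; c=-R.T@t
    return c+d*((z-c[2])/d[:,2])[:,None]
E
python3 - <<'E'
from h import *
s=wrist(); print(np.round(s["T_tool_cam"],3).tolist(),np.round(s["K"],0).tolist())
print(to([0.50,0.30,0.28],-0.267)); print(to([0.46,0.03,0.28],-0.267))
E
```

```text
[[0.001, -0.964, -0.264, 0.066], [1.0, 0.001, -0.001, -0.0], [0.001, -0.264, 0.964, -0.142], [0.0, 0.0, 0.0, 1.0]] [[417.0, 0.0, 322.0], [0.0, 417.0, 242.0], [0.0, 0.0, 1.0]]
([356.0, 138.1, -48.7], [0.0, -0.0, -0.107])
([417.3, 404.1, -48.7], [0.0, -0.0, -0.107])
```

{"api": "servo_tool", "payload": {"series": [[[45,11,-5],[0,0,-0.02],0.6],[[90,22,-12],[0,0,-0.04],0.6],[[135,33,-20],[0,0,-0.06],0.6],[[180,44,-30],[0,0,-0.08],0.6],[[225,55,-40],[0,0,-0.1],0.6],[[270,66,-49],[0,0,-0.107],0.6],[[315,77,-49],[0,0,-0.107],0.6],[[360,87,-49],[0,0,-0.107],0.6],[[404,98,-49],[0,0,-0.107],0.6],[[404,98,-49],[0,0,-0.107],0.6]]}}

```text
t: 2.05
eef_pos: [0.5626, 0.3161, 0.279]
orientation: [3.11, -0.426, -0.001]
contact_force: [-0.3, -0.1, 0.2]
opening: 0.0514
gripper_force: 0.0
```

Run:
```python
from h import *
o=monitor.get_obs(); print(o["t"],o["eef_pos"],o["orientation"],np.abs(o["joint_vel"]).max(),o["opening"])
s=wrist(); cv2.imwrite("pics/w1.png",s["pixels"]); np.savez("w1",W=s["W"],K=s["K"])
for t in("socket_a","peg_0"):
    print(t,[(round(d["p"],2),np.round(d["point"],3).tolist()) for d in spotter.pinpoint(s,t)][:6])
```

```text
2.05 [0.56264729 0.31614659 0.279045  ] [ 3.11022791e+00 -4.26284419e-01 -9.34323860e-04] 0.07191168534567313 0.05139438029258598
socket_a [(0.95, [0.541, 0.333, 0.048]), (0.77, [0.521, 0.257, 0.05]), (0.71, [0.444, 0.172, 0.04]), (0.65, [0.556, 0.402, 0.044])]
peg_0 []
```

View pics/w1.png

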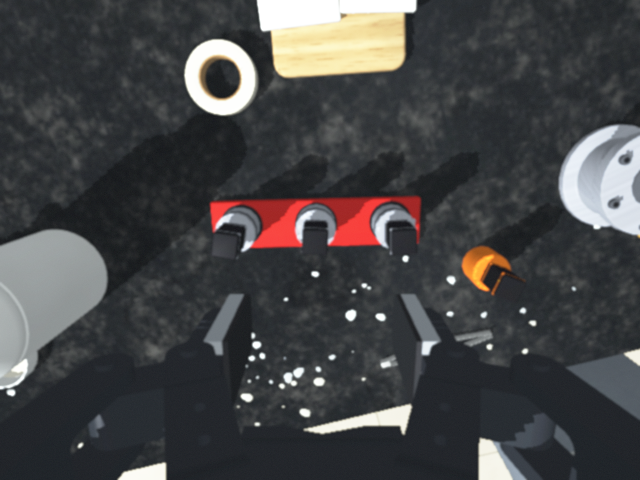

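The three steel sockets on the rail show at (240,230), (316,225) and (396,230), with the orange one at (488,270). I'll fit position and yaw with a projected model, and check it on an enlarged crop.

```bash
cat >> h.py <<'E'
from scipy.optimize import minimize
def sil(s,x,y,yaw,z0,shape,k=4):
    "grip square prism and skirt as polygons, rendered k times enlarged in crop"
    a=np.linspace(0,2*np.pi,40); c=np.c_[19*np.cos(a),19*np.sin(a)]/1000
    q=np.array([[1,1],[1,-1],[-1,-1],[-1,1]])*.011@np.array([[np.cos(yaw),np.sin(yaw)],[-np.sin(yaw),np.cos(yaw)]])
    out=[]
    for P,za,zb in((c,0,.032),(c*11/19,.032,.036),(q,.036,.076)):
        V=np.vstack([np.c_[P+[x,y],np.full(len(P),z0+z)] for z in(za,zb)])
        out.append(cv2.convexHull(proj(s,V).astype(np.float32)))
    return out
def render(polys,shape=(480,640)):
    m=np.zeros(shape,np.uint8)
    for p in polys: cv2.fillPoly(m,[np.round(p*16).astype(np.int32)],255,cv2.LINE_AA,4)
    return m/255.
def fit(s,x,y,z0,gray,yaw0,lo=None):
    "fit dark grip: maximise brightness contrast edge via mask target"
    def cost(v):
        m=render([sil(s,v[0],v[1],v[2],z0,None)[2]]); M=cv2.dilate(m,np.ones((7,7)))-m
        return (gray*m).sum()/m.sum()-(gray*M).sum()/M.sum()
    best=None
    for y0 in yaw0:
        r=minimize(cost,[x,y,y0],method="Nelder-Mead",options=dict(initial_simplex=np.array([[x,y,y0],[x+.004,y,y0],[x,y+.004,y0],[x,y,y0+.15]]),maxiter=150))
        if best is None or r.fun<best.fun: best=r
    return best
E
python3 - <<'E'
from h import *
im=cv2.imread("pics/w1.png"); s=dict(np.load("w1.npz"))
g=np.minimum(im.max(2).astype(float),120)
k=5; c=cv2.resize(im[180:280,195:355+80-10],None,fx=3.4,fy=3.4,interpolation=cv2.INTER_CUBIC)
for x,y in((.557,.403),(.541,.331),(.521,.257)):
    r=fit(s,x,y,.010,g,[-.6,-.4,-.2,0,.2,.4]); print(np.round(r.x,4),round(r.fun,1))
    for p in sil(s,*r.x,.010,None): cv2.polylines(c,[np.round((p-[195,180])*3.4).astype(int)],True,(0,255,0),1)
cv2.imwrite("pics/c1.png",c); print(c.shape)
E
```

```text
[0.5587 0.4029 0.4537] -26.1
[ 0.538   0.3295 -0.2652] -36.5
[0.5192 0.2572 0.0913] -39.1
(340, 782, 3)
```

View pics/c1.png

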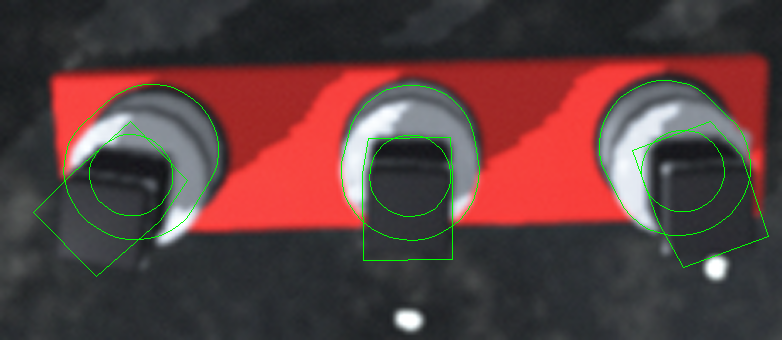

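Run:
```python
from h import *
print(to([0.520,0.257,0.12],-0.16)); print(to([0.520,0.257,0.052],-0.16))
```

```text
([-21.4, 70.9, 160.1], [0.0, 0.0, -0.107])
([-21.4, 70.9, 228.1], [0.0, 0.0, -0.107])
```

{"api": "servo_tool", "payload": {"series": [[[-5,20,40],[0,0,-0.03],0.6],[[-11,40,80],[0,0,-0.06],0.6],[[-16,56,115],[0,0,-0.09],0.6],[[-21,71,145],[0,0,-0.107],0.6],[[-21,71,175],[0,0,-0.107],0.6],[[-21,71,205],[0,0,-0.107],0.6],[[-21,71,228],[0,0,-0.107],0.6],[[-21,71,228],[0,0,-0.107],0.6],[[-21,71,228],[0,0,-0.107],0.0],[[-21,71,228],[0,0,-0.107],0.0]], "force": 40}}

```text
t: 3.2
eef_pos: [0.5211, 0.2579, 0.0547]
orientation: [-3.13, 0.249, -0.004]
contact_force: [1.4, -1.4, -0.6]
opening: 0.0229
gripper_force: 3.8
```

{"api": "servo_tool", "payload": {"series": [[[0,0,0],[0,0,0],0],[[0,0,0],[0,0,0],0],[[0,0,-10],[0,0,0],0],[[0,0,-25],[0,0,0],0],[[0,0,-50],[0,0,0],0],[[0,0,-85],[0,0,0],0],[[0,0,-120],[0,0,0],0],[[0,0,-120],[0,0,0],0],[[0,0,-120],[0,0,0],0],[[0,0,-120],[0,0,0],0]]}}

```text
t: 4.2
eef_pos: [0.5199, 0.2566, 0.1713]
orientation: [3.131, -0.251, -0.003]
contact_force: [-0.1, -0.5, -1.3]
opening: 0.0216
gripper_force: 41.1
```

Run:
```python
from h import *
o=monitor.get_obs(); print(o["t"],o["eef_pos"],o["orientation"])
s=wrist(); cv2.imwrite("pics/w2.png",s["pixels"]); np.savez("w2",W=s["W"],K=s["K"])
print(to([0.52,0.04,0.20],-0.16))
```

```text
4.2 [0.51989248 0.25655545 0.17128902] [ 3.13053849e+00 -2.50982024e-01 -2.59028751e-03]
([34.6, 213.7, -28.8], [0.002, 0.002, 0.0])
```

View pics/w2.png

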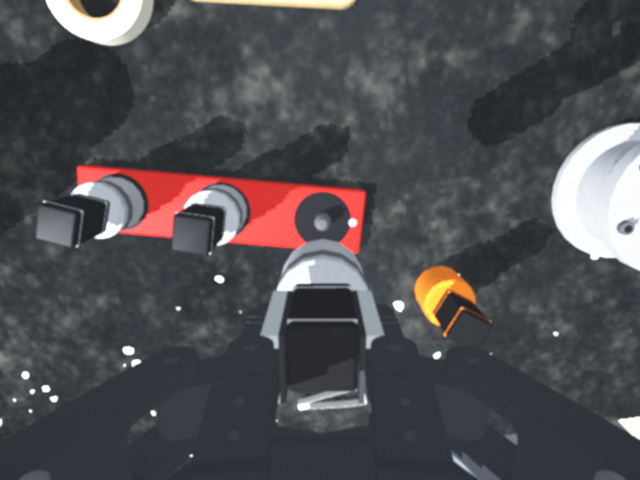

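The socket is held, its peg is bare at (322,222), and the others are untouched. Next I'll look at the nut.

{"api": "servo_tool", "payload": {"series": [[[-10,30,-10],[0,0,0],0],[[-20,70,-20],[0,0,0],0],[[-30,110,-29],[0,0,0],0],[[-42,150,-29],[0,0,0],0],[[-52,190,-29],[0,0,0],0],[[-63,224,-29],[0,0,0],0],[[-63,224,-29],[0,0,0],0],[[-63,224,-29],[0,0,0],0],[[-63,224,-29],[0,0,0],0],[[-63,224,-29],[0,0,0],0]]}}

```text
t: 5.25
eef_pos: [0.4227, 0.0463, 0.2007]
orientation: [3.131, -0.249, -0.002]
contact_force: [-0.6, -0.0, -1.5]
opening: 0.0215
gripper_force: 41.1
```

Run:
```python
from h import *
o=monitor.get_obs(); print(o["t"],o["eef_pos"],o["orientation"])
s=wrist(); cv2.imwrite("pics/w3.png",s["pixels"]); np.savez("w3",W=s["W"],K=s["K"])
print([(round(d["p"],2),np.round(d["point"],4).tolist()) for d in spotter.pinpoint(s,"nut")])
u=proj(s,[[.5015,.032,.075]])[0].astype(int); print(u)
im=s["pixels"]
a=cv2.resize(im[max(u[1]-60,0):u[1]+60,u[0]-60:u[0]+60],(500,500),interpolation=cv2.INTER_CUBIC)
cv2.imwrite("pics/c3.png",np.hstack([a,cv2.resize(im[220:440,230:410],(300,500))[:, :300]])); print(max(u[1]-60,0),u[0]-60)
```

```text
5.25 [0.4226653  0.04630114 0.20068374] [ 3.13082097e+00 -2.49458199e-01 -1.95039983e-03]
[(0.86, [0.5075, 0.0338, 0.0615])]
[325 103]
43 265
```

View pics/c3.png

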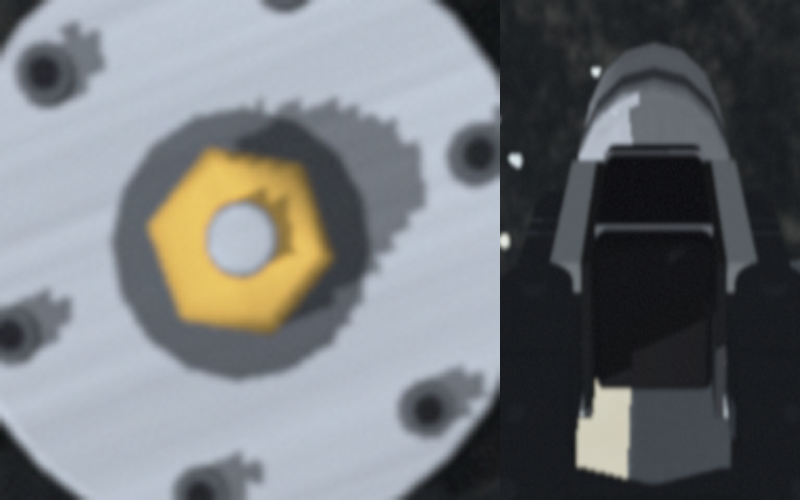

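Run:
```python
from h import *
s=dict(np.load("w3.npz")); 
c=np.array([(213,150),(302,165),(332,255),(275,330),(182,320),(148,230)])/4.1667+[265,43]
for z in(.074,.078):
    P=back(s,c,z)[:,:2]; m=P.mean(0); d=P-m
    print(z,np.round(m,4),np.round(np.hypot(*d.T)*1e3,1),np.round(np.degrees(np.arctan2(d[:,1],d[:,0]))%60,1))
print(np.round(back(s,np.array([241,238])/4.1667+[265,43],.082),4))
for t,e in((None,None),):
  T=np.array([[.4227,.0463,.2007]])
  R=Ro.from_rotvec([3.131,-.249,-.002])
  for tz,pts in((-.033,[(95,230),(212,230),(97,385),(212,385)]),(.007,[(108,150),(198,150)]),(.043,[(155,43)]),(.011,[(92,135)])):
    uv=np.array(pts)/[1.6667,2.2727]+[230,220]
    print(tz,np.round(1e3*R.inv().apply(back(s,uv,.2007-tz)-T),1).tolist())
# predicted skirt top pixel for ox
for ox in(-.004,-.002,0,.002,.004):
    a=np.linspace(0,6.28,200)
    for tz in(.043,.011):
        V=T+R.apply(np.c_[ox+.019*np.cos(a),.019*np.sin(a),np.full(200,tz)]); p=proj(s,V); print(ox,tz,np.round([p[:,1].min(),p[:,0].min(),p[:,0].max()],1),end=" ")
    print()
```

```text
0.074 [0.5034 0.0333] [13.4 13.8 13.4 13.3 14.1 13.9] [ 9.3 11.7 13.3 12.6 11.8 13.8]
0.078 [0.5032 0.0334] [13.2 13.6 13.2 13.1 13.9 13.7] [ 9.3 11.7 13.3 12.6 11.8 13.8]
[[0.5035 0.0335 0.082 ]]
-0.033 [[12.8, -10.6, -33.0], [12.8, 9.5, -33.0], [-9.6, -10.7, -33.0], [-9.6, 10.0, -33.0]]
0.007 [[7.9, -11.0, 7.0], [7.9, 9.6, 7.0]]
0.043 [[17.0, -0.2, 43.0]]
0.011 [[9.1, -15.0, 11.0]]
-0.004 0.043 [243.  283.1 363.5] -0.004 0.011 [265.1 275.8 371.2] 
-0.002 0.043 [238.8 283.  363.6] -0.002 0.011 [260.2 275.7 371.3] 
0 0.043 [234.6 282.9 363.7] 0 0.011 [255.2 275.6 371.5] 
0.002 0.043 [230.4 282.8 363.8] 0.002 0.011 [250.2 275.4 371.6] 
0.004 0.043 [226.1 282.7 364. ] 0.004 0.011 [245.2 275.3 371.8]
```

```bash
cat >> h.py <<'E'
def held(s,T,R,ox,tz=.043,oy=0,tilt=0):
    a=np.linspace(0,2*np.pi,60); c=np.c_[np.cos(a),np.sin(a)]*.019; q=np.array([[1,1],[1,-1],[-1,-1],[-1,1],[1,1]])*.011
    out=[]
    for P,h in((c,0),(c,.032),(q,.036),(q,.076)):
        L=np.c_[P,np.full(len(P),-h)]@Ro.from_rotvec([0,tilt,0]).as_matrix().T+[ox,oy,tz]
        out.append(proj(s,T+R.apply(L)))
    return out
E
python3 - <<'E'
from h import *
s=dict(np.load("w3.npz")); im=cv2.imread("pics/w3.png")
T=np.array([[.4227,.0463,.2007]]); R=Ro.from_rotvec([3.131,-.249,-.002])
k=4.2; A=[]
g=np.clip(im.astype(float)*2.2,0,255).astype(np.uint8)[225:365+35,272:374]
for ox,col in((None,0),(0,(0,255,0))):
    c=cv2.resize(g,None,fx=k*.78,fy=k*.78,interpolation=cv2.INTER_CUBIC)
    if ox is not None:
        for p in held(s,T,R,ox): cv2.polylines(c,[np.round((p-[272,225])*k*.78).astype(int)],False,col,1)
    A.append(c)
c=np.hstack(A); print(c.shape); cv2.imwrite("pics/c4.png",c)
E
```

```text
(573, 668, 3)
```

View pics/c4.png

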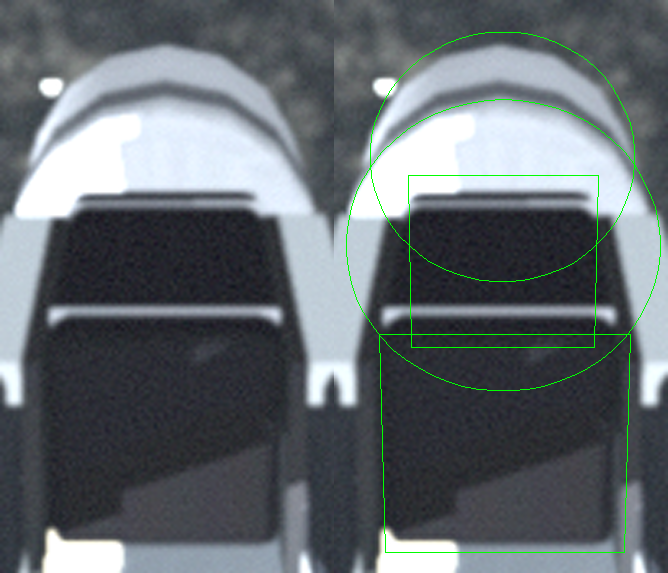

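Run:
```python
from h import *
from scipy.optimize import least_squares
s=dict(np.load("w3.npz"))
T=np.array([[.4227,.0463,.2007]]); R=Ro.from_rotvec([3.131,-.249,-.002])
obs=np.array([238.1,254.9,283.9,319.0,390.8])
def f(v,full=False):
    L=held(s,T,R,v[0],.043+v[2],0,v[1])
    m=np.array([L[0][:,1].min(),L[1][:,1].min(),L[2][:,1].min(),L[3][:,1].min(),L[3][:,1].max()])
    return m-obs
for mask in([1,1,0],[1,0,1],[1,1,1]):
    mask=np.array(mask,float); r=least_squares(lambda v:f(v*mask),[0,0,0],x_scale=[1e-3,1e-2,1e-3]); print(mask,np.round(r.x*mask,4),np.round(f(r.x*mask),1))
```

```text
[1. 1. 0.] [-0.0027 -0.0571  0.    ] [ 1.7  1.8 -4.3  1.8 -1. ]
[1. 0. 1.] [-0.0026  0.      0.0065] [-1.5  1.8 -4.9  6.  -2.7]
[1. 1. 1.] [-0.0021 -0.0691 -0.0027] [ 1.9  1.3 -4.5  0.9  0.3]
```

```bash
cat >> h.py <<'E'
def to2(p,yaw,tilt):
    "like to() with extra turn about tool y"
    o=monitor.get_obs(); R=Ro.from_rotvec(o["orientation"])
    T=Ro.from_matrix([[np.cos(yaw),np.sin(yaw),0],[np.sin(yaw),-np.cos(yaw),0],[0,0,-1]])*Ro.from_rotvec([0,tilt,0])
    return np.round(1000*R.inv().apply(np.array(p)-o["eef_pos"]),1).tolist(),np.round((R.inv()*T).as_rotvec(),3).tolist()
E
python3 -c "
from h import *
print(to2([.5034,.0334,.15],.211,.055)); print(to2([.5034,.0334,.125],.211,.055))"
```

```text
([81.8, -0.1, 50.7], [0.011, 0.056, -0.37])
([81.8, -0.2, 75.7], [0.011, 0.056, -0.37])
```

{"api": "servo_tool", "payload": {"series": [[[20,0,10],[0.003,0.014,-0.09],0],[[41,0,25],[0.006,0.028,-0.18],0],[[62,0,40],[0.008,0.042,-0.28],0],[[82,0,51],[0.011,0.056,-0.37],0],[[82,0,51],[0.011,0.056,-0.37],0],[[82,0,60],[0.011,0.056,-0.37],0],[[82,0,68],[0.011,0.056,-0.37],0],[[82,0,76],[0.011,0.056,-0.37],0],[[82,0,76],[0.011,0.056,-0.37],0],[[82,0,76],[0.011,0.056,-0.37],0]]}}

```text
t: 6.35
eef_pos: [0.5034, 0.0327, 0.1255]
orientation: [-3.117, -0.329, -0.089]
contact_force: [0.7, 0.4, -1.6]
opening: 0.0215
gripper_force: 41.1
```

Run:
```python
from h import *
o=monitor.get_obs(); print(o["t"],o["eef_pos"],o["contact_force"]); print(to2([.5034,.0334,.118],.211,.055))
s=wrist(); cv2.imwrite("pics/w5.png",s["pixels"]); np.savez("w5",W=s["W"],K=s["K"])
sd=optics.snapshot("side"); cv2.imwrite("pics/s5.png",sd["pixels"]); u=proj(sd,[.5034,.0334,.09])[0].astype(int)
a=cv2.resize(sd["pixels"][u[1]-55:u[1]+55,u[0]-40:u[0]+40],(400,550),interpolation=cv2.INTER_CUBIC)
b=cv2.resize(s["pixels"][200:420,242:402],(400,550),interpolation=cv2.INTER_CUBIC)
cv2.imwrite("pics/c5.png",np.hstack([a,b]))
```

```text
6.35 [0.50339954 0.03272817 0.12546786] [ 0.7445722   0.43565432 -1.61407193]
([-0.3, -0.7, 7.5], [-0.0, -0.002, -0.001])
```

View pics/c5.png

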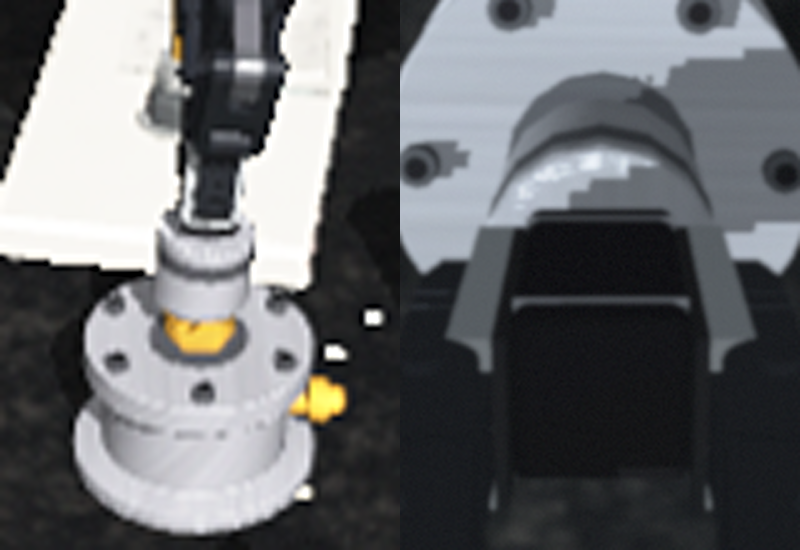

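The socket looks centred over the nut: skirt centre about (203,270) and nut about (200,330) in the crop. I'll lower it gently.

{"api": "servo_tool", "payload": {"series": [[[-0.3,-0.7,1],[0,0,0],0],[[-0.3,-0.7,2],[0,0,0],0],[[-0.3,-0.7,3],[0,0,0],0],[[-0.3,-0.7,4],[0,0,0],0],[[-0.3,-0.7,5],[0,0,0],0],[[-0.3,-0.7,6],[0,0,0],0],[[-0.3,-0.7,7],[0,0,0],0],[[-0.3,-0.7,8],[0,0,0],0],[[-0.3,-0.7,8.5],[0,0,0],0],[[-0.3,-0.7,8.5],[0,0,0],0]]}}

```text
t: 7.45
eef_pos: [0.5035, 0.0334, 0.1167]
orientation: [-3.117, -0.329, -0.088]
contact_force: [-0.5, 0.2, -2.4]
opening: 0.0216
gripper_force: 41.1
```

{"api": "servo_tool", "payload": {"series": [[[0,0,0.5],[0,0,0],0],[[0,0,1],[0,0,0],0],[[0,0,1.5],[0,0,0],0],[[0,0,2],[0,0,0],0],[[0,0,2.5],[0,0,0],0],[[0,0,3],[0,0,0],0],[[0,0,3.5],[0,0,0],0],[[0,0,4],[0,0,0],0],[[0,0,4],[0,0,0],0],[[0,0,4],[0,0,0],0]]}}

```text
t: 8.45
eef_pos: [0.5038, 0.0334, 0.1128]
orientation: [-3.117, -0.329, -0.088]
contact_force: [-0.8, 0.8, -2.0]
opening: 0.0215
gripper_force: 41.1
```

{"api": "servo_tool", "payload": {"series": [[[0,0,0.8],[0,0,0],0],[[0,0,1.6],[0,0,0],0],[[0,0,2.4],[0,0,0],0],[[0,0,3.2],[0,0,0],0],[[0,0,4],[0,0,0],0],[[0,0,4.5],[0,0,0],0],[[0,0,5],[0,0,0],0],[[0,0,5.5],[0,0,0],0],[[0,0,6],[0,0,0],0],[[0,0,6],[0,0,0],0]]}}

```text
t: 9.45
eef_pos: [0.5041, 0.0334, 0.1073]
orientation: [-3.117, -0.329, -0.089]
contact_force: [-2.3, -0.6, 1.4]
opening: 0.0215
gripper_force: 41.7
```

{"api": "servo_tool", "payload": {"series": [[[-0.3,0,0.5],[0,0,0],0],[[-0.5,0,1],[0,0,0],0],[[-0.6,0,1.5],[0,0,0],0],[[-0.6,0,2],[0,0,0],0],[[-0.6,0,2.5],[0,0,0],0],[[-0.6,0,2.5],[0,0,0],0],[[-0.6,0,2.5],[0,0,0],0],[[-0.6,0,2.5],[0,0,0],0],[[-0.6,0,2.5],[0,0,0],0],[[-0.6,0,2.5],[0,0,0],0]]}}

```text
t: 10.45
eef_pos: [0.5047, 0.0334, 0.107]
orientation: [-3.117, -0.33, -0.094]
contact_force: [-5.4, -0.3, 11.2]
opening: 0.0216
gripper_force: 43.1
```

Run:
```python
from h import *
o=monitor.get_obs(); print(o["t"],o["eef_pos"],o["contact_force"],o["torque"])
s=wrist(); cv2.imwrite("pics/w6.png",s["pixels"]); np.savez("w6",W=s["W"],K=s["K"])
sd=optics.snapshot("side"); cv2.imwrite("pics/s6.png",sd["pixels"]); u=proj(sd,[.5034,.0334,.09])[0].astype(int)
a=cv2.resize(sd["pixels"][u[1]-55:u[1]+55,u[0]-40:u[0]+40],(400,550),interpolation=cv2.INTER_CUBIC)
b=cv2.resize(s["pixels"][200:420,242:402],(400,550),interpolation=cv2.INTER_CUBIC)
cv2.imwrite("pics/c6.png",np.hstack([a,b]))
```

```text
10.45 [0.5046801  0.03343398 0.10703574] [-5.36695218 -0.25880108 11.2055785 ] [-1.07768499e-01  2.05991116e+00  1.52882934e-03]
```

View pics/c6.png

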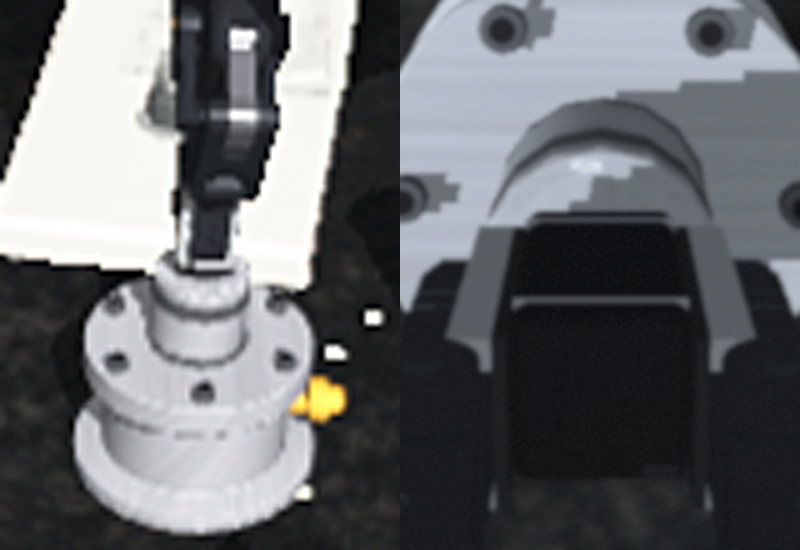

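The nut is now fully covered and the skirt sits on the washer, at (197,350) in the crop. This socket fits. The moment reading suggests a slight tilt, so I'll ease it.

{"api": "servo_tool", "payload": {"series": [[[0,0,0],[0,-0.01,0],0],[[0,0,0],[0,-0.015,0],0],[[0,0,0],[0,-0.02,0],0],[[0,0,0],[0,-0.025,0],0],[[0,0,0],[0,-0.03,0],0],[[0,0,0],[0,-0.03,0],0],[[0,0,0],[0,-0.03,0],0],[[0,0,0],[0,-0.03,0],0],[[0,0,0],[0,-0.03,0],0],[[0,0,0],[0,-0.03,0],0]]}}

```text
t: 11.55
eef_pos: [0.5055, 0.0337, 0.1067]
orientation: [-3.12, -0.33, -0.05]
contact_force: [0.4, -0.8, 6.8]
opening: 0.0214
gripper_force: 42.3
```

Run:
```python
from h import *
o=monitor.get_obs(); print(o["t"],o["eef_pos"],o["contact_force"],o["torque"],to2([.5034,.0334,.105],.211,0))
```

```text
11.55 [0.50553771 0.03366278 0.10674882] [ 0.40443931 -0.82358467  6.80410656] [-0.19342181  0.0327382   0.01941691] ([-2.2, -0.2, 1.7], [0.0, -0.032, -0.0])
```

{"api": "servo_tool", "payload": {"series": [[[0,0,0.5],[0,-0.005,0],0],[[0,0,1],[0,-0.01,0],0],[[0,0,1.5],[0,-0.01,0],0],[[0,0,2],[0,-0.01,0],0],[[0,0,2.5],[0,-0.01,0],0],[[0,0,2.5],[0,-0.01,0],0],[[0,0,2.5],[0,-0.01,0],0],[[0,0,2.5],[0,-0.01,0],0],[[0,0,2.5],[0,-0.01,0],0],[[0,0,2.5],[0,-0.01,0],0]]}}

```text
t: 12.55
eef_pos: [0.5061, 0.0337, 0.1065]
orientation: [-3.122, -0.331, -0.038]
contact_force: [-5.4, 0.4, 16.4]
opening: 0.0214
gripper_force: 43.9
```

Run:
```python
from h import *
o=monitor.get_obs(); print(o["t"],o["eef_pos"],o["contact_force"],o["torque"],np.abs(o["joint_vel"]).max())
for n in("side","top"):
    s=optics.snapshot(n); print(n,[(round(d["p"],2),np.round(d["point"],4).tolist()) for d in spotter.pinpoint(s,"socket_a")])
    if n=="side":
        u=proj(s,[.5034,.0334,.08])[0].astype(int); v=proj(s,[.54,.33,.04])[0].astype(int)
        c=[cv2.resize(s["pixels"][w[1]-h:w[1]+h,w[0]-h:w[0]+h],(400,400),interpolation=cv2.INTER_CUBIC) for w,h in((u,40),(v,70))]
        cv2.imwrite("pics/c7.png",np.hstack(c))
```

```text
12.55 [0.50609261 0.03374127 0.10650912] [-5.43741407  0.4049632  16.3950097 ] [ 0.25235811  1.74167141 -0.01653336] 0.0012336538829226663
side [(0.83, [0.5573, 0.4021, 0.044]), (0.71, [0.5061, 0.0326, 0.0968]), (0.6, [0.5385, 0.3285, 0.0451]), (0.56, [0.4502, 0.1705, 0.0351])]
top [(0.87, [0.5389, 0.329, 0.0512]), (0.83, [0.5561, 0.4042, 0.045])]
```

View pics/c7.png

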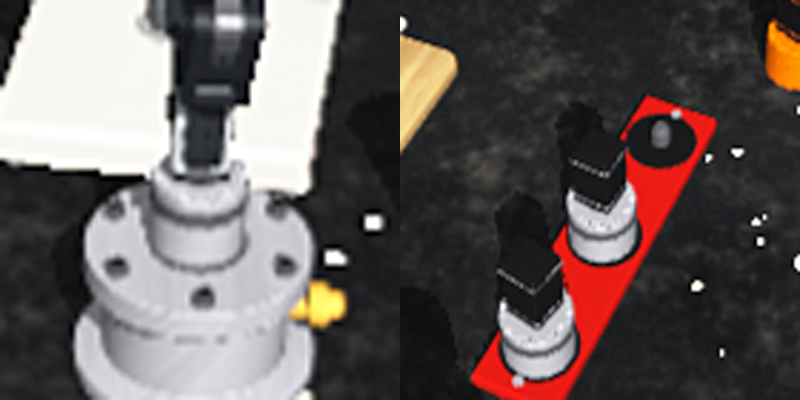

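The socket is pressed against a hard stop with the nut fully covered. The other two are upright on their pegs, at (540,330) and (603,220) in the crop. I'm handing in.

```bash
python3 -c "
from h import *
print(ctrl.finish_job()); print(monitor.get_obs()['eef_pos'])"
```

```text
the job is handed in; nothing more can be done
None
the job is handed in; nothing more can be done
```

The first socket I tried, the one on the rail peg nearest the reactor, fit the nut. It is pushed down to a hard stop and still gripped, the other two never left their pegs, and the job is handed in; no verdict came back.

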